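Pack the finished model-house windows

ROBOT

A 6-joint arm with a two-finger parallel gripper is mounted at the origin on the work surface. World frame = base frame: x ahead of the robot, y to its left, z up, the work surface at z = 0. Lengths are in m, angles in degrees, forces in N, time in s.
With the tool pointing down it reaches from about 0.35 to 0.975 m from the base axis. Payload 4.9 kg.
Tool frame: the origin (TCP) lies midway between the tips of the shut fingers; the grasp point (between the pads) lies 19 mm behind it; z points along the fingers, y is the line along which they close (so a half turn about z gives the same grasp; the last joint's range is limited). The gripper opens to 85 mm and grips with 20 to 120 N. Pads are 22 mm wide; open, the fingers measure 114 mm over their backs; the gripper's body (76 mm by 85 mm) begins 54 mm behind the grasp point. The pads swing forward as they close: fully open they stand 13 mm farther back than shut.
Start: joints at [66.119, 3.019, 92.412, -0, 84.569, -6.818], TCP at [0.183, 0.597, 0.231] pointing down, gripper open.
Joint ranges: [-172.51, 172.51], [-57.92, 126.97], [3.15, 148.05], [-58.71, 238.71], [5.1, 150.11], [-179.66, 179.66]. Speed limits (degrees/s): [147.25, 147.25, 180, 180, 180, 180].

INTERFACE

Orientations are given as [roll, pitch, yaw] about the fixed x, y, z axes, in that order (R = Rz(yaw) Ry(pitch) Rx(roll)).
In Python, from plant import r gives the robot as it stands.
- The arm moves only by the shell command python3 -m crank 'ROWS' [FORCE]. ROWS is JSON, a list of rows, each a list of 7 numbers: the shift along the tool's x, y, z in cm, then the turn, a rotation vector about the tool's x, y, z in degrees, then the closure, from 0 (fully open) to 1 (shut). In form: [[tx, ty, tz, ax, ay, az, jaw], ...]. A call has 1 to 12 rows; each row shifts and turns the commanded pose from where the row before left it, along the tool's axes as they then stand; what a row does not reach is not made up. A row lasts 1/12 s, in which the tool goes at most 41.7 mm and 7.16 degrees, less where a joint would pass 70% of its speed; a pose out of reach is approached as far as the arm can. A call is refused whole if a number of a shift passes 4.17 or a number of a turn 7.16, either way. A call with a gripper value outside its range is refused whole. The fingers move at their own pace and stop on an object; FORCE is the grip in N (left out, the last holds). Time passes only in rows, so rows that do not move let the fingers close. It gives the time, the measured TCP pose, the force, the opening and the grip force at its end, in the units of the state.
- r.observe(): the state, without advancing time (a new reading comes with each control period).
- r.capture(name): name is "scene" or "top" or "wrist"; returns a dict with "image" (420x560x3 uint8, red, green, blue), "fx", "fy", "cx", "cy" (pixels), "world_from_camera" (4x4, takes a point from camera to world coordinates). Camera axes: x right, y up, looking along -z (the intrinsics and any distortion apply to the point x, -y, -z); pixel columns grow to the right and rows downward; lengths in m; the calibration is good to about 2 mm. The wrist camera is an equidistant fisheye: a pixel r from the principal point sees the ray r / f radians off the axis. A picture is of the moment at which its call begins. There is no depth.
- r.hand_in(): hands the job in; it is judged then, once.
The state is a dict: "time": time; "joint_positions": joint angles; "joint_vel": joint speeds; "joint_efforts": joint torques, N m; "ee_pos": TCP position; "tool_rot": TCP orientation; "wrist_force": force on the tool from outside, world axes, zero at the start; "wrist_torque": the same for the moment, N m; "opening": finger opening in m; "finger_force": force on a finger pad.
Only numpy, scipy, OpenCV 4.12 (cv2) and the standard library are available. Lean on these libraries where they do the work, as an engineer would, in place of code of your own. Each camera call takes 0.05 s, during which the arm holds its last target. There are 200 camera calls.

TASK

Gather the four finished model windows (the ones with a dark pane and a white cross) into the grey tray, each lying flat and right way up on the card of its own colour, centred on the card and lengthwise along it. Leave the two empty, unglazed frames where they lie.

Things in the scene. Friction and masses are not known exactly. Their poses are not given: they have to be found in the camera images.
- win_red_mid (a point): finished red model-house window: a red rectangular frame of 7 mm bars, filled with a dark pane with a white cross; 66 mm long (its x), 42 mm wide (its y), 18 mm high, 30 to 65 g, lying flat and loose. Point at its centre, 9 mm above its underside; z up
- win_blue_mid (a point): finished blue model-house window: a blue rectangular frame of 7 mm bars, filled with a dark pane with a white cross; 66 mm long (its x), 42 mm wide (its y), 18 mm high, 30 to 65 g, lying flat and loose. Point at its centre, 9 mm above its underside; z up
- win_yellow_mid (a point): finished yellow model-house window: a yellow rectangular frame of 7 mm bars, filled with a dark pane with a white cross; 66 mm long (its x), 42 mm wide (its y), 18 mm high, 30 to 65 g, lying flat and loose. Point at its centre, 9 mm above its underside; z up
- win_green_mid (a point): finished green model-house window: a green rectangular frame of 7 mm bars, filled with a dark pane with a white cross; 66 mm long (its x), 42 mm wide (its y), 18 mm high, 30 to 65 g, lying flat and loose. Point at its centre, 9 mm above its underside; z up
- empty_red_mid (a point): unfinished red window, a look-alike to be left alone: the same red frame but empty, with no pane or cross, so the surface beneath shows through; 66 mm long (its x), 42 mm wide (its y), 18 mm high, 30 to 65 g, lying flat and loose. Point at its centre, 9 mm above its underside; z up
- empty_blue_mid (a point): unfinished blue window, a look-alike to be left alone: the same blue frame but empty, with no pane or cross, so the surface beneath shows through; 66 mm long (its x), 42 mm wide (its y), 18 mm high, 30 to 65 g, lying flat and loose. Point at its centre, 9 mm above its underside; z up
- card_red_top (a point): flat red card, 84 mm (its x) by 58 mm (its y), fixed on the floor of the low square grey tray. Point at the centre of its upper face, 6 mm above the table. The four cards lie in two rows in the tray, all the same way round, centres 98 mm apart along their x and 94 mm along their y; the tray is 226 mm square, fixed, walls 4 mm thick and 16 mm high, no dividers
- card_blue_top (a point): flat blue card, 84 mm (its x) by 58 mm (its y), fixed on the floor of the low square grey tray. Point at the centre of its upper face, 6 mm above the table. The four cards lie in two rows in the tray, all the same way round, centres 98 mm apart along their x and 94 mm along their y; the tray is 226 mm square, fixed, walls 4 mm thick and 16 mm high, no dividers
- card_yellow_top (a point): flat yellow card, 84 mm (its x) by 58 mm (its y), fixed on the floor of the low square grey tray. Point at the centre of its upper face, 6 mm above the table. The four cards lie in two rows in the tray, all the same way round, centres 98 mm apart along their x and 94 mm along their y; the tray is 226 mm square, fixed, walls 4 mm thick and 16 mm high, no dividers
- card_green_top (a point): flat green card, 84 mm (its x) by 58 mm (its y), fixed on the floor of the low square grey tray. Point at the centre of its upper face, 6 mm above the table. The four cards lie in two rows in the tray, all the same way round, centres 98 mm apart along their x and 94 mm along their y; the tray is 226 mm square, fixed, walls 4 mm thick and 16 mm high, no dividers
Mind the look-alikes: they are no part of the job. Of the things that look like the part that bears card_yellow_top, the smaller one is meant.

How it is judged:
By the outcome, as a careful person would: the job done as asked, in the order asked, and still so for the second after the job is handed in, with the robot touching nothing.
It also fails if it takes over 96 s, if anything falls off the work surface, if the arm or the gripper's body presses on something with over 40 N, if the wrist force passes 120 N, or if a joint passes its speed limit or range.

## Working session

There is one attempt and no reset: what is moved stays moved. The work goes in short steps, Python scripts to look and compute and a shell command to move; the robot and the scene stay as the last step left them, time stands still between calls to the robot, and variables do not carry over. Pictures are saved under pics/ and viewed, at most 14 in all, crops included, and the job is handed in when it is done.

```bash
ls; mkdir -p pics
python3 - <<'E'
from plant import r
import cv2,numpy as np
print(r.observe())
for n in("scene","top"):
    c=r.capture(n); cv2.imwrite(f"pics/{n}0.png",c["image"][:,:,::-1]); np.savez(n+"0.npz",**c)
    print(n,c["fx"],c["fy"],c["cx"],c["cy"],c["world_from_camera"].round(3).tolist(),[k for k in c])
E
```

```text
pics
{'time': 0.0, 'joint_positions': array([ 6.61184859e+01,  3.05849942e+00,  9.24917476e+01,  2.00231479e-03,
        8.45690537e+01, -6.81959632e+00]), 'joint_vel': array([ 0.01240199,  0.00175416, -0.06019571,  0.01854256, -0.01875188,
        0.0386726 ]), 'joint_efforts': array([ 3.26384707e-04, -3.93679440e+01, -3.70173347e+01, -2.06354298e-04,
        7.10527820e-03,  3.03032471e-05]), 'ee_pos': array([0.18312983, 0.5969195 , 0.23005319]), 'tool_rot': array([-1.79881780e+02, -1.61450045e-02,  1.62937874e+02]), 'wrist_force': array([0.53616458, 0.73319812, 0.30136455]), 'wrist_torque': array([ 0.05761713, -0.0088404 ,  0.03082333]), 'finger_force': 0.0, 'opening': 0.08513691679877479}
scene 399.5922711370966 399.5922711370966 276.54865477028443 206.07002439176892 [[0.769, -0.475, 0.427, 0.964], [0.639, 0.575, -0.511, -0.472], [-0.003, 0.666, 0.746, 0.791], [0.0, 0.0, 0.0, 1.0]] ['image', 'fx', 'fy', 'cx', 'cy', 'world_from_camera']
top 400.0356447128353 400.0356447128353 281.93066943463856 213.38983262866293 [[-0.023, 0.998, -0.054, 0.474], [-1.0, -0.024, -0.009, 0.036], [-0.011, 0.054, 0.998, 1.276], [0.0, 0.0, 0.0, 1.0]] ['image', 'fx', 'fy', 'cx', 'cy', 'world_from_camera']
```

View pics/top0.png

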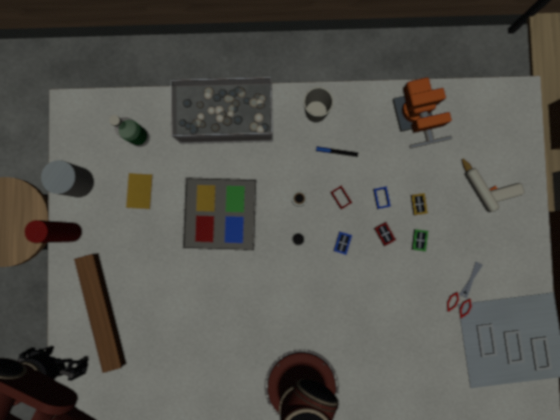

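View pics/scene0.png

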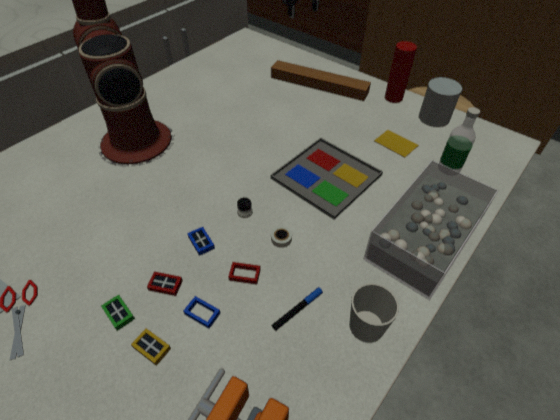

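The top view shows the tray at about (220,213), with cards yellow (206,198), green (235,199), red (205,229) and blue (234,230). The finished windows are blue (343,243), red (385,233), yellow (419,204) and green (420,240). The empties are red (341,196) and blue (382,197). The scene view agrees. The larger yellow card at (140,190) is the decoy.

```bash
cat > h.py <<'E'
import numpy as np,cv2
def ray(c,u,v,z,fish=False):
    """pixel -> world point on plane z"""
    x=(u-c["cx"])/c["fx"]; y=(v-c["cy"])/c["fy"]
    if fish:
        t=np.hypot(x,y); s=np.sin(t)/t if t>1e-9 else 1.
        d=np.array([x*s,-y*s,-np.cos(t)])
    else: d=np.array([x,-y,-1.])
    M=np.asarray(c["world_from_camera"]); d=M[:3,:3]@d; o=M[:3,3]
    return o+d*(z-o[2])/d[2]
HUE=dict(red=((0,8),(170,180)),yellow=((16,34),),green=((40,85),),blue=((100,130),))
def mask(img,col,smin=110,vmin=40):
    h=cv2.cvtColor(img,cv2.COLOR_RGB2HSV); m=np.zeros(h.shape[:2],np.uint8)
    for a,b in HUE[col]: m|=cv2.inRange(h,(a,smin,vmin),(b,255,255))
    return m
def blobs(c,col,z,fish=False,amin=30,lo=.03,hi=.11,**k):
    """colour blobs' outlines cast on plane z: centre, size, direction of long side"""
    out=[]
    for q in cv2.findContours(mask(c["image"],col,**k),cv2.RETR_EXTERNAL,cv2.CHAIN_APPROX_NONE)[0]:
        if cv2.contourArea(q)<amin: continue
        P=np.array([ray(c,u,v,z,fish)[:2] for u,v in q[:,0].astype(float)])
        (x,y),(w,h),a=cv2.minAreaRect((P*1000).astype(np.float32))
        if h>w: w,h,a=h,w,a+90
        if lo<w/1000<hi: out.append((col,[round(float(t),1) for t in (x,y,w,h,(a+90)%180-90)],q[:,0].mean(0).round().tolist()))
    return out
E
python3 - <<'E'
from h import *
for n in("top","scene"):
    c=dict(np.load(n+"0.npz"))
    for col in HUE:
        for b in blobs(c,col,.014): print(n,*b)
E
```

```text
top red [-50.9, -47.4, 109.0, 29.5, 61.3] [318.0, 406.0]
top red [235.0, -513.4, 55.9, 30.9, -2.8] [465.0, 308.0]
top red [256.1, -475.1, 59.8, 27.4, -29.0] [452.0, 301.0]
top red [471.3, -272.9, 61.8, 38.0, 27.7] [385.0, 234.0]
top red [505.0, 829.2, 70.9, 69.7, 88.7] [36.0, 231.0]
top red [500.5, 294.9, 78.9, 56.9, -1.4] [204.0, 228.0]
top yellow [562.7, -383.8, 61.4, 40.5, 5.7] [419.0, 204.0]
top yellow [597.1, 290.4, 82.8, 57.3, -1.4] [205.0, 198.0]
top yellow [625.6, 501.4, 107.4, 73.7, -4.5] [139.0, 191.0]
top yellow [683.7, -538.6, 33.9, 17.1, 23.8] [466.0, 165.0]
top green [451.8, -369.9, 57.7, 14.2, -9.1] [415.0, 239.0]
top green [593.3, 197.0, 79.5, 54.0, -1.4] [235.0, 199.0]
top blue [445.9, -139.7, 60.9, 38.7, -18.5] [342.0, 243.0]
top blue [496.7, 200.5, 82.0, 57.0, -1.3] [234.0, 229.0]
top blue [586.2, -267.7, 61.4, 39.7, 10.0] [382.0, 197.0]
top blue [743.3, -88.9, 42.7, 10.9, 80.3] [323.0, 149.0]
scene red [241.2, -516.9, 66.9, 29.8, -25.5] [7.0, 299.0]
scene red [262.4, -479.4, 64.9, 28.6, -27.2] [29.0, 292.0]
scene red [472.3, -275.7, 69.3, 46.1, 27.1] [164.0, 283.0]
scene red [590.9, -142.4, 66.2, 47.6, 30.7] [244.0, 272.0]
scene red [505.9, 286.3, 83.1, 58.3, -2.6] [323.0, 159.0]
scene yellow [563.7, -385.7, 71.8, 42.5, 6.0] [151.0, 346.0]
scene yellow [602.4, 281.7, 83.8, 59.3, -2.8] [350.0, 175.0]
scene yellow [961.6, 921.1, 109.7, 40.4, -84.1] [553.0, 120.0]
scene yellow [799.8, 810.5, 75.0, 36.1, -59.8] [489.0, 115.0]
scene yellow [745.5, 919.2, 95.3, 55.9, 64.2] [486.0, 94.0]
scene yellow [86.5, 624.5, 83.2, 56.6, 13.1] [283.0, 66.0]
scene green [449.4, -383.7, 70.0, 39.9, -8.9] [117.0, 312.0]
scene green [597.7, 188.9, 82.6, 57.7, -2.8] [330.0, 193.0]
scene blue [586.9, -270.0, 69.3, 43.8, 9.9] [202.0, 312.0]
scene blue [745.9, -89.4, 45.1, 14.1, 80.2] [313.0, 295.0]
scene blue [447.6, -142.1, 73.7, 41.3, -18.5] [201.0, 240.0]
scene blue [501.2, 193.7, 83.3, 57.9, -2.8] [302.0, 176.0]
```

```bash
python3 -m crank '[[-3.4,-1.75,0,0,0,0,0],[-3.4,-1.75,0,0,0,0,0],[-3.4,-1.75,0,0,0,0,0],[-3.4,-1.75,0,0,0,0,0],[-3.4,-1.75,0,0,0,0,0],[-3.4,-1.75,0,0,0,0,0],[-3.4,-1.75,0,0,0,0,0],[-3.4,-1.75,0,0,0,0,0],[-3.4,-1.75,0,0,0,0,0],[-3.4,-1.75,0,0,0,0,0],[-3.4,-1.75,0,0,0,0,0],[-3.4,-1.75,0,0,0,0,0]]'; python3 -m crank '[[-3,-1.5,0,0,0,-7,0],[0,0,0,0,0,-7,0],[0,0,0,0,0,-1,0],[0,0,0,0,0,0,0]]'
python3 - <<'E'
from h import *
from plant import r
c=r.capture("wrist"); cv2.imwrite("pics/w1.png",c["image"][:,:,::-1]); np.savez("w1.npz",**c)
print(c["fx"],c["cx"],c["cy"],c["world_from_camera"].round(3).tolist())
for col in HUE:
    for b in blobs(c,col,.006,True,amin=300): print(*b)
s=r.observe();print(s["ee_pos"],s["tool_rot"],s["joint_positions"])
E
```

```text
time: 1.1
ee_pos: [0.5126, 0.2753, 0.2308]
tool_rot: [-180.0, -0.0, 162.9]
wrist_force: [0.8, 0.4, 0.4]
opening: 0.0852
finger_force: 0.0
time: 1.43
ee_pos: [0.5358, 0.2537, 0.2306]
tool_rot: [-180.0, -0.1, 177.8]
wrist_force: [-0.3, 0.5, -0.1]
opening: 0.0853
finger_force: 0.0
325.19226210127806 273.8079082267744 213.9606554757678 [[0.039, -0.944, -0.327, 0.45], [0.999, 0.037, 0.013, 0.258], [-0.001, -0.327, 0.945, 0.373], [0.0, 0.0, 0.0, 1.0]]
red [588.1, -144.6, 68.1, 58.1, 30.4] [20.0, 229.0]
red [498.8, 295.9, 83.9, 57.8, -2.7] [309.0, 147.0]
yellow [596.8, 290.9, 84.5, 58.3, -2.8] [306.0, 226.0]
green [591.5, 197.1, 83.7, 57.2, -3.3] [229.0, 225.0]
blue [493.9, 202.3, 83.6, 57.7, -3.0] [227.0, 146.0]
[0.53550079 0.25414541 0.23079422] [-1.79994856e+02 -5.97645789e-02  1.77813981e+02] [ 1.81900091e+01 -1.27502918e+00  9.68023042e+01  1.60594615e-02
  8.45305413e+01 -6.96255132e+01]
```

View pics/w1.png

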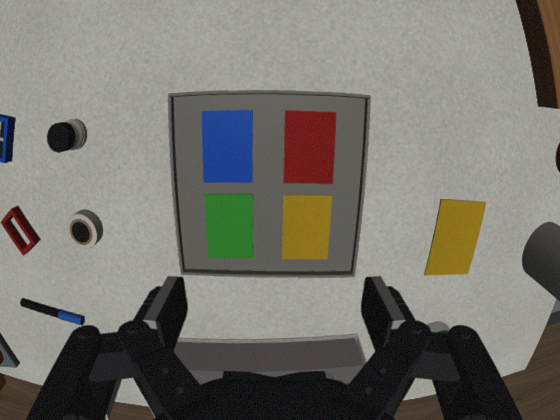

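The wrist view shows the tray: blue card (227,146), red (309,147), green (229,225), yellow (306,226), all clear. Next I move over the windows.

```bash
python3 -m crank '[[0,-4.1,0,0,0,0,0],[0,-4.1,0,0,0,0,0],[0,-4.1,0,0,0,0,0],[0,-4.1,0,0,0,0,0],[0,-4.1,0,0,0,0,0],[0,-4.1,0,0,0,0,0],[0,-4.1,0,0,0,0,0],[0,-4.1,0,0,0,0,0],[0,-4.1,0,0,0,0,0],[0,-4.1,0,0,0,0,0],[0,-4.1,0,0,0,0,0],[0,-4.1,0,0,0,0,0]]'; python3 -m crank '[[1,-3,0,0,0,0,0],[0,0,0,0,0,0,0],[0,0,0,0,0,0,0]]'
python3 - <<'E'
from h import *
from plant import r
c=r.capture("wrist"); cv2.imwrite("pics/w2.png",c["image"][:,:,::-1]); np.savez("w2.npz",**c)
for col in HUE:
    for b in blobs(c,col,.016,True,amin=300): print(*b)
s=r.observe();print(s["ee_pos"],s["tool_rot"],s["joint_positions"])
E
```

```text
time: 2.48
ee_pos: [0.5181, -0.2384, 0.2314]
tool_rot: [180.0, 0.0, 177.9]
wrist_force: [0.6, 0.1, -0.6]
opening: 0.0859
finger_force: 0.0
time: 2.73
ee_pos: [0.507, -0.2675, 0.2311]
tool_rot: [180.0, -0.0, 177.8]
wrist_force: [-0.1, 0.9, 0.8]
opening: 0.0855
finger_force: 0.0
red [585.1, -141.7, 73.0, 40.8, 30.3] [376.0, 240.0]
red [468.8, -274.2, 65.4, 41.4, 27.6] [266.0, 148.0]
yellow [558.5, -384.0, 69.5, 45.5, 5.7] [180.0, 227.0]
green [586.9, 181.9, 81.1, 55.6, -1.7] [551.0, 229.0]
green [446.3, -382.9, 65.4, 42.3, -8.7] [169.0, 135.0]
blue [581.7, -269.1, 70.6, 41.0, 9.5] [274.0, 241.0]
blue [442.6, -142.2, 65.6, 44.9, -18.6] [381.0, 124.0]
[ 0.50737249 -0.26653839  0.23111948] [ 1.79954904e+02 -6.58682173e-03  1.77884639e+02] [-3.51698974e+01 -4.00010984e+00  9.94068075e+01  3.43554337e-02
  8.46234209e+01 -1.23057762e+02]
```

View pics/w2.png

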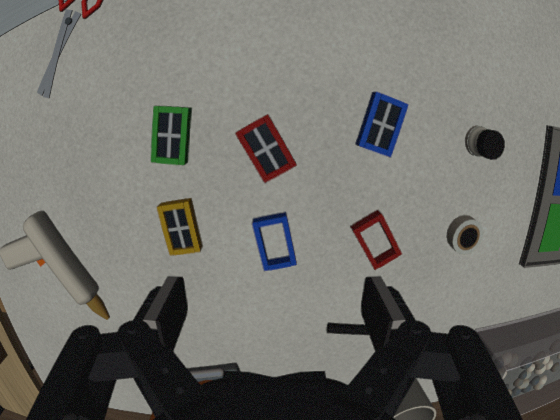

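The wrist view shows finished green (169,135), red (266,148), blue (381,124) and yellow (180,227). The empty blue is at (274,241) and the empty red at (376,240). I'll refine using only the bright top faces.

```bash
cat >> h.py <<'E'
def tops(c,lo=.05,hi=.08,f=.8,fish=True,z=.018):
    """window top faces: bright part of each colour blob, on plane z"""
    out=[]; V=c["image"].max(2)
    for col in HUE:
        m=mask(c["image"],col,100,35)
        n,L,S,_=cv2.connectedComponentsWithStats(m)
        for i in range(1,n):
            if S[i,4]<250: continue
            b=(L==i)&(V>f*np.percentile(V[L==i],75))
            q=np.argwhere(b)[:,::-1]
            q=np.vstack([q+d for d in((-.5,0),(.5,0),(0,-.5),(0,.5))])
            P=np.array([ray(c,u,v,z,fish)[:2] for u,v in q])*1000
            (x,y),(w,h),a=cv2.minAreaRect(P.astype(np.float32))
            if h>w: w,h,a=h,w,a+90
            if lo<w/1000<hi: out.append((col,[round(float(t),1) for t in (x,y,w,h,(a+90)%180-90)]))
    return out
def go(p,yaw,z,s):
    """remaining cm along the tool axes and turn about tool z, from state s to TCP at p(mm) z(m)"""
    t=np.radians(s["tool_rot"][2]); d=np.array([p[0]/1000,p[1]/1000])-s["ee_pos"][:2]
    tx=d@[np.cos(t),np.sin(t)]; ty=d@[np.sin(t),-np.cos(t)]
    az=-((yaw-s["tool_rot"][2]+180)%360-180)
    print("tx %.2f ty %.2f tz %.2f az %.2f"%(tx*100,ty*100,(s["ee_pos"][2]-z)*100,az))
E
python3 - <<'E'
from h import *
c=dict(np.load("w2.npz"))
for f in(.7,.8): print(*tops(c,f=f),sep="\n")
E
```

```text
('red', [468.5, -274.1, 66.0, 42.2, 27.4])
('red', [587.0, -140.4, 67.3, 42.2, 30.1])
('yellow', [559.4, -385.2, 67.6, 42.7, 6.0])
('green', [446.1, -382.9, 66.4, 42.2, -8.8])
('blue', [443.1, -141.1, 66.4, 42.3, -18.5])
('blue', [583.1, -268.8, 67.2, 42.2, 9.8])
('red', [468.5, -274.1, 66.0, 42.2, 27.4])
('red', [587.2, -140.3, 66.9, 42.2, 30.1])
('yellow', [559.8, -385.3, 66.9, 42.7, 6.3])
('green', [446.1, -383.0, 66.4, 41.9, -8.8])
('blue', [443.1, -140.9, 66.4, 42.0, -18.5])
('blue', [583.2, -268.9, 67.0, 41.8, 9.8])
```

```bash
python3 -m crank '[[3.86,-0.9,0,0,0,0,0.2],[0,0,3,0,0,-6,0.2],[0,0,3,0,0,-6,0.2],[0,0,3,0,0,-6,0.2],[0,0,3,0,0,-6,0.2],[0,0,1,0,0,-5.5,0.2],[0,0,0,0,0,0,0.2],[0,0,0,0,0,0,0.2]]' 40
python3 - <<'E'
from h import *
from plant import r
c=r.capture("wrist"); cv2.imwrite("pics/w3.png",c["image"][:,:,::-1])
print(*tops(c),sep="\n")
go((468.5,-274.1),-152.6,.003,r.observe())
E
```

```text
time: 3.45
ee_pos: [0.4687, -0.2732, 0.101]
tool_rot: [179.9, -0.0, -152.6]
wrist_force: [0.8, -0.1, 1.0]
opening: 0.0681
finger_force: 0.0
('red', [468.3, -274.4, 65.9, 41.8, 27.4])
('yellow', [559.5, -385.1, 66.7, 42.3, 6.0])
('yellow', [571.1, 259.1, 58.1, 51.5, 88.7])
('green', [446.0, -383.1, 66.1, 41.6, -8.9])
('blue', [443.1, -141.3, 65.9, 41.8, -18.6])
('blue', [582.6, -267.1, 66.5, 38.1, 9.4])
('blue', [489.2, 174.5, 80.0, 57.6, -3.4])
tx 0.08 ty 0.05 tz 9.95 az 0.00
```

View pics/w3.png

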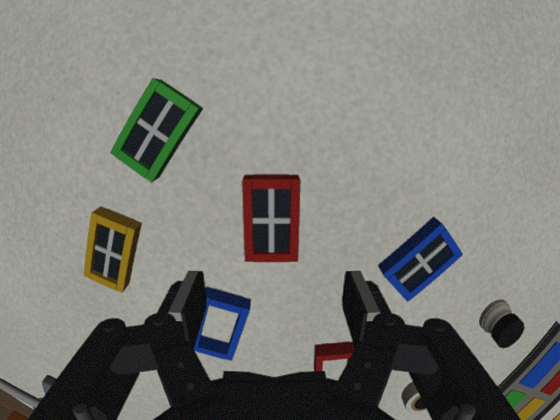

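The red window lies square between the fingers at (271,218), so I descend and grip.

```bash
python3 -m crank '[[0.08,0.05,4,0,0,0,0.2],[0,0,4,0,0,0,0.2],[0,0,1.9,0,0,0,0.2],[0,0,0,0,0,0,0.2],[0,0,0,0,0,0,0.8],[0,0,0,0,0,0,0.8],[0,0,0,0,0,0,0.8],[0,0,0,0,0,0,0.8],[0,0,0,0,0,0,0.8]]' 40
python3 - <<'E'
from h import *
from plant import r
s=r.observe(); print(s["opening"],s["finger_force"],s["ee_pos"],s["wrist_force"])
E
```

```text
time: 4.25
ee_pos: [0.4699, -0.2767, 0.0058]
tool_rot: [-179.7, 0.2, -152.6]
wrist_force: [0.6, 1.4, 7.5]
opening: 0.0409
finger_force: 41.7
0.040912783914642994 41.66634500026703 [ 0.46990102 -0.27669902  0.00581597] [0.63114089 1.39459843 7.49303344]
```

```bash
python3 -m crank '[[0,0,-1,0,0,0,0.8],[0,0,-3,0,0,0,0.8],[0,0,-3,0,0,0,0.8],[0,0,-3,0,0,0,0.8],[0,0,0,0,0,0,0.8],[0,0,0,0,0,0,0.8]]'
python3 - <<'E'
from h import *
from plant import r
c=r.capture("wrist"); cv2.imwrite("pics/w4.png",c["image"][:,:,::-1])
s=r.observe(); z=s["ee_pos"][2]
print(s["ee_pos"],s["tool_rot"],s["wrist_force"])
print(tops(c,z=z+.0155));
E
```

```text
time: 4.75
ee_pos: [0.469, -0.2762, 0.106]
tool_rot: [-179.7, 0.1, -152.6]
wrist_force: [0.5, 0.2, -1.5]
opening: 0.0407
finger_force: 40.9
[ 0.46779579 -0.27530004  0.10370956] [-1.79880828e+02  4.85262222e-02 -1.52573196e+02] [-0.33944276  0.15212001 -0.86778275]
[('red', [467.4, -275.5, 65.2, 41.4, 27.7])]
```

View pics/w4.png

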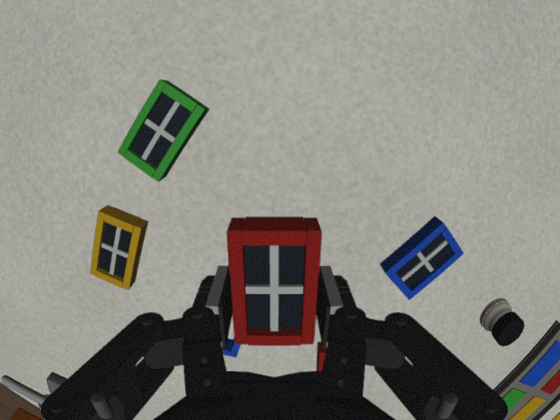

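Red is held squarely and centred at (275,280). I carry it to its card.

```bash
python3 -m crank '[[0,0,0,0,0,6,0.8],[0,0,0,0,0,6,0.8],[0,0,0,0,0,6,0.8],[0,0,0,0,0,6,0.8],[0,0,0,0,0,6.3,0.8],[0,3.6,0,0,0,0,0.8],[0,4.1,0,0,0,0,0.8],[0,4.1,0,0,0,0,0.8],[0,4.1,0,0,0,0,0.8],[0,4.1,0,0,0,0,0.8],[0,4.1,0,0,0,0,0.8],[0,4.1,0,0,0,0,0.8]]' >/dev/null;  python3 -m crank '[[0,4.1,0,0,0,0,0.8],[0,4.1,0,0,0,0,0.8],[0,4.1,0,0,0,0,0.8],[0,4.1,0,0,0,0,0.8],[0,4.1,0,0,0,0,0.8],[0,4.1,0,0,0,0,0.8],[-0.2,4.1,0,0,0,0,0.8],[0,0,0,0,0,0,0.8],[0,0,0,0,0,0,0.8],[0,0,0,0,0,0,0.8]]'
python3 - <<'E'
from h import *
from plant import r
c=r.capture("wrist"); cv2.imwrite("pics/w5.png",c["image"][:,:,::-1])
s=r.observe(); z=s["ee_pos"][2]
print(tops(c,z=z+.0125)) 
for col in HUE:
    for b in blobs(c,col,.006,True,amin=300): print(*b)
go((498.8,295.9),177.1,.0125,s)
E
```

```text
time: 6.63
ee_pos: [0.4966, 0.2926, 0.1005]
tool_rot: [-179.9, -0.2, 177.2]
wrist_force: [0.7, 0.1, -0.0]
opening: 0.0411
finger_force: 40.9
[('yellow', [526.3, 409.5, 61.2, 42.4, -4.7])]
yellow [630.8, 289.2, 57.7, 13.7, 87.1] [277.0, 350.0]
green [571.8, 198.1, 56.9, 45.6, 86.8] [169.0, 295.0]
blue [493.8, 202.6, 84.0, 58.2, -3.0] [164.0, 217.0]
tx -0.17 ty 0.39 tz 8.83 az 0.00
```

View pics/w5.png

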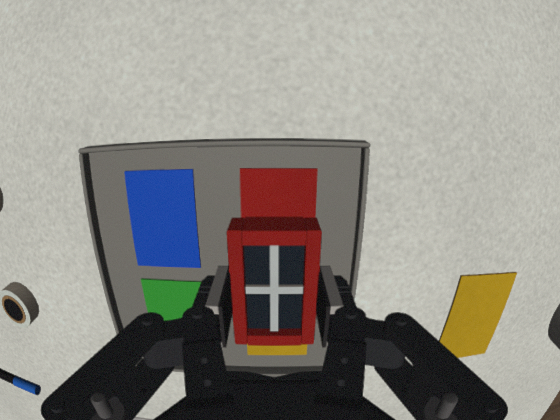

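The red window is over the red card, about 4 mm off in y. I correct that and lower it.

```bash
python3 -m crank '[[-0.17,0.39,2.5,0,0,0,0.8],[0,0,3,0,0,0,0.8],[0,0,2,0,0,0,0.8],[0,0,0.8,0,0,0,0.8],[0,0,0,0,0,0,0.8],[0,0,0,0,0,0,0.8]]'
```

```text
time: 7.18
ee_pos: [0.5, 0.2961, 0.0195]
tool_rot: [-180.0, -0.0, 177.1]
wrist_force: [-0.1, -0.7, 0.0]
opening: 0.0409
finger_force: 40.9
```

```bash
python3 -m crank '[[0.1,0,0.4,0,0,0,0.8],[0,0,0.2,0,0,0,0.8],[0,0,0,0,0,0,0.8]]';python3 -m crank '[[0,0,0.15,0,0,0,0.8],[0,0,0,0,0,0,0.8]]'
```

```text
time: 7.43
ee_pos: [0.4993, 0.2972, 0.0141]
tool_rot: [180.0, 0.1, 177.1]
wrist_force: [-0.4, -0.0, -0.5]
opening: 0.0407
finger_force: 40.9
time: 7.6
ee_pos: [0.499, 0.2972, 0.0122]
tool_rot: [180.0, 0.0, 177.1]
wrist_force: [-0.7, 0.2, -0.1]
opening: 0.0407
finger_force: 40.9
```

```bash
python3 -m crank '[[0,-0.12,0.15,0,0,0,0.8],[0,0,0,0,0,0,0.8],[0,0,0,0,0,0,0.8]]';python3 -m crank '[[0,0,0.15,0,0,0,0.8],[0,0,0,0,0,0,0.8]]'
```

```text
time: 7.85
ee_pos: [0.4993, 0.2969, 0.0119]
tool_rot: [179.9, 0.1, 177.1]
wrist_force: [-2.0, 2.0, 5.9]
opening: 0.0409
finger_force: 41.6
time: 8.02
ee_pos: [0.4996, 0.2969, 0.0118]
tool_rot: [179.9, 0.0, 177.2]
wrist_force: [-5.6, -0.2, 13.8]
opening: 0.0411
finger_force: 42.5
```

```bash
python3 -m crank '[[0,0,-0.15,0,0,0,0.8],[0,0,0,0,0,0,0.3],[0,0,0,0,0,0,0.3],[0,0,0,0,0,0,0.2],[0,0,-3,0,0,0,0.2],[0,0,-4,0,0,0,0.2],[0,0,-4,0,0,0,0.2],[0,0,0,0,0,0,0.2],[0,0,0,0,0,0,0.2]]'
python3 - <<'E'
from h import *
from plant import r
c=r.capture("wrist"); cv2.imwrite("pics/w6.png",c["image"][:,:,::-1])
s=r.observe()
print(tops(c,z=.024,f=.8),s["opening"]) 
go((443.1,-141.1),161.5,.10,s)
E
```

```text
time: 8.77
ee_pos: [0.5009, 0.2968, 0.124]
tool_rot: [179.8, 0.4, 177.1]
wrist_force: [-0.3, 0.1, 0.1]
opening: 0.0683
finger_force: 0.0
[('red', [492.9, 296.5, 79.3, 54.6, -3.0]), ('yellow', [584.1, 291.8, 78.9, 55.1, -3.1]), ('green', [567.9, 205.0, 56.3, 54.4, -3.0]), ('blue', [488.4, 209.2, 79.0, 54.7, -3.0])] 0.06843361253976622
tx 3.42 ty -43.94 tz 2.11 az 15.63
```

View pics/w6.png

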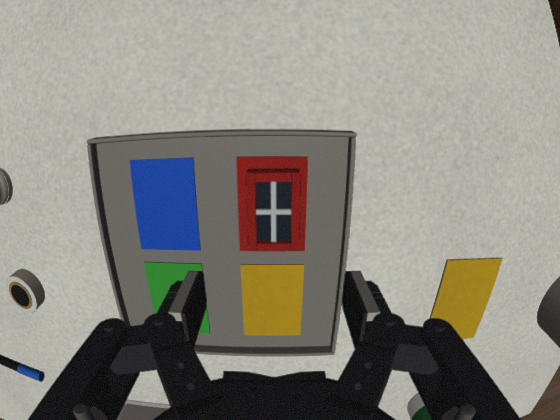

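Red lies centred on its card at (274,211). Next is blue.

```bash
python3 -m crank '[[0.31,-4,0,0,0,0,0.2],[0.31,-4,0,0,0,0,0.2],[0.31,-4,0,0,0,0,0.2],[0.31,-4,0,0,0,0,0.2],[0.31,-4,0,0,0,0,0.2],[0.31,-4,0,0,0,0,0.2],[0.31,-4,0,0,0,0,0.2],[0.31,-4,0,0,0,0,0.2],[0.31,-4,0,0,0,0,0.2],[0.31,-4,0,0,0,0,0.2],[0.31,-4,0,0,0,0,0.2]]' 40 >/dev/null; python3 -m crank '[[0,0,2,0,0,5.2,0.2],[0,0,0,0,0,5.2,0.2],[0,0,0,0,0,5.2,0.2],[0,0,0,0,0,0,0.2],[0,0,0,0,0,0,0.2]]'
python3 - <<'E'
from h import *
from plant import r
c=dict(cx=273.8,cy=213.96,fx=325.19,fy=325.19)
c=r.capture("wrist")
s=r.observe(); T=tops(c); print(T)
go((443.1,-141.2),161.5,.006,s)
E
```

```text
time: 10.15
ee_pos: [0.4415, -0.1414, 0.0983]
tool_rot: [180.0, -0.2, 161.7]
wrist_force: [-0.9, 0.5, -0.6]
opening: 0.0683
finger_force: 0.0
[('red', [585.7, -140.1, 64.5, 42.0, 30.5]), ('green', [446.0, -382.4, 66.3, 42.1, -9.1]), ('blue', [443.0, -140.3, 65.9, 41.9, -18.6])]
tx -0.11 ty 0.06 tz 9.29 az 0.17
```

```bash
python3 -m crank '[[-0.11,0.1,4,0,0,0.1,0.2],[0,0,4,0,0,0,0.2],[0,0,1.2,0,0,0,0.2],[0,0,0,0,0,0,0.2],[0,0,0,0,0,0,0.8],[0,0,0,0,0,0,0.8],[0,0,0,0,0,0,0.8],[0,0,0,0,0,0,0.8],[0,0,0,0,0,0,0.8]]' 40
python3 -m crank '[[0,0,-1,0,0,0,0.8],[0,0,-3,0,0,0,0.8],[0,0,-3,0,0,0,0.8],[0,0,-3,0,0,0,0.8],[0,0,0,0,0,0,0.8],[0,0,0,0,0,0,0.8]]'
python3 - <<'E'
from h import *
from plant import r
c=r.capture("wrist"); s=r.observe(); z=s["ee_pos"][2]
print(s["ee_pos"],tops(c,z=z+.0125)); go((493.9,202.3),177.1,.0125,s)
E
```

```text
time: 10.95
ee_pos: [0.4457, -0.142, 0.0103]
tool_rot: [-180.0, 0.2, 161.5]
wrist_force: [-0.1, 1.9, 5.0]
opening: 0.0405
finger_force: 41.0
time: 11.45
ee_pos: [0.4456, -0.142, 0.1114]
tool_rot: [-179.9, 0.3, 161.4]
wrist_force: [-0.4, -0.5, -0.8]
opening: 0.0406
finger_force: 40.7
[ 0.44427726 -0.14139378  0.10925472] [('blue', [441.3, -140.2, 64.7, 40.8, -18.7])]
tx 6.24 ty 34.16 tz 9.68 az -15.66
```

```bash
python3 -m crank '[[0.67,3.8,0,0,0,0,0.8],[0.67,3.8,0,0,0,0,0.8],[0.67,3.8,0,0,0,0,0.8],[0.67,3.8,0,0,0,0,0.8],[0.67,3.8,0,0,0,0,0.8],[0.67,3.8,0,0,0,0,0.8],[0.67,3.8,0,0,0,0,0.8],[0.67,3.8,0,0,0,0,0.8],[0.67,3.8,0,0,0,0,0.8],[0,0,0,0,0,-5.2,0.8],[0,0,0,0,0,-5.2,0.8],[0,0,0,0,0,-5.2,0.8]]' >/dev/null;  python3 -m crank '[[0,0,4,0,0,0,0.8],[0,0,3,0,0,0,0.8],[0,0,0,0,0,0,0.8],[0,0,0,0,0,0,0.8]]'
python3 - <<'E'
from h import *
from plant import r
P=[];
for i in range(3): c=r.capture("wrist"); s=r.observe(); P.append(s["ee_pos"])
print(np.round(P,4)); s["ee_pos"]=np.mean(P,0); go((496.1,202.2),177.1,.015,s)
E
```

```text
time: 12.83
ee_pos: [0.4925, 0.2013, 0.035]
tool_rot: [-179.9, -0.4, 177.0]
wrist_force: [-0.3, 0.8, -0.7]
opening: 0.0405
finger_force: 40.9
[[0.4948 0.2018 0.0375]
 [0.4962 0.2022 0.0392]
 [0.497  0.2024 0.0401]]
tx -0.01 ty 0.00 tz 2.39 az -0.07
```

```bash
python3 -m crank '[[0.05,0,1.4,0,0,0,0.8],[0,0,0.6,0,0,0,0.8],[0,0,0,0,0,0,0.8],[0,0,0,0,0,0,0.8],[0,0,0,0,0,0,0.8]]';python3 -m crank '[[0,0,0.2,0,0,0,0.8],[0,0,0,0,0,0,0.8],[0,0,0,0,0,0,0.8]]'; python3 -m crank '[[0,0,0.2,0,0,0,0.8],[0,0,0,0,0,0,0.8],[0,0,0,0,0,0,0.8]]'
```

```text
time: 13.4
ee_pos: [0.4959, 0.2023, 0.0193]
tool_rot: [180.0, 0.1, 177.0]
wrist_force: [-0.0, -0.2, -0.8]
opening: 0.0401
finger_force: 40.9
time: 13.65
ee_pos: [0.4954, 0.2022, 0.0165]
tool_rot: [180.0, 0.0, 177.0]
wrist_force: [-0.6, 0.1, -0.4]
opening: 0.0406
finger_force: 40.9
time: 13.9
ee_pos: [0.4956, 0.2023, 0.0163]
tool_rot: [-180.0, -0.0, 177.1]
wrist_force: [-5.8, -1.7, 11.3]
opening: 0.0403
finger_force: 42.1
```

```bash
python3 -m crank '[[0,0,-0.15,0,0,0,0.8],[0,0,0,0,0,0,0.3],[0,0,0,0,0,0,0.3],[0,0,0,0,0,0,0.2],[0,0,-3,0,0,0,0.2],[0,0,-4,0,0,0,0.2],[0,0,-2,0,0,0,0.2],[0,0,0,0,0,0,0.2],[0,0,0,0,0,0,0.2],[0,0,0,0,0,0,0.2]]'
cat >> h.py <<'E'
def rects(m,c,z,amin,amax):
    """filled regions of mask m on plane z, as boxes in mm"""
    for q in cv2.findContours(m,cv2.RETR_LIST,cv2.CHAIN_APPROX_NONE)[0]:
        if not amin<cv2.contourArea(q)<amax: continue
        P=np.array([ray(c,u,v,z,True)[:2] for u,v in q[:,0].astype(float)])*1000
        (x,y),(w,h),a=cv2.minAreaRect(P.astype(np.float32))
        if h>w: w,h,a=h,w,a+90
        if w<130: print("  box %.1f %.1f size %.1f %.1f at %.1f"%(x,y,w,h,(a+90)%180-90), q[:,0].mean(0).round())
def cross(c,z=.022):
    """white crosses seen inside dark panes"""
    h=cv2.cvtColor(c["image"],cv2.COLOR_RGB2HSV); m=cv2.inRange(h,(0,0,110),(180,70,255))
    rects(m,c,z,40,1500)
E
python3 - <<'E'
from h import *
from plant import r
c=r.capture("wrist"); cv2.imwrite("pics/w7.png",c["image"][:,:,::-1]); np.savez("w7.npz",**c)
cross(c); s=r.observe(); go((446,-382.8),171.1,.10,s)
E
```

```text
time: 14.73
ee_pos: [0.4945, 0.202, 0.1046]
tool_rot: [-180.0, -0.1, 177.0]
wrist_force: [-0.3, -0.4, -1.1]
opening: 0.0681
finger_force: 0.0
  box 650.0 186.3 size 67.2 9.0 at 86.6 [266. 371.]
  box 657.3 251.4 size 20.5 16.6 at 87.2 [332. 372.]
  box 622.1 131.2 size 74.6 19.6 at 8.3 [206. 354.]
  box 586.5 285.4 size 11.0 8.4 at -88.6 [372. 315.]
  box 577.5 110.9 size 10.2 8.8 at 87.9 [176. 316.]
  box 585.9 -5.0 size 38.9 37.6 at -54.9 [ 74. 316.]
  box 563.4 157.7 size 7.9 7.7 at 35.2 [224. 303.]
  box 561.1 235.2 size 10.9 9.1 at 64.2 [317. 298.]
  box 551.9 160.4 size 20.3 10.8 at -64.0 [227. 292.]
  box 548.3 241.0 size 10.4 5.8 at 0.9 [325. 284.]
  box 543.2 154.5 size 12.0 11.7 at -53.5 [216. 283.]
  box 542.1 247.7 size 12.3 9.3 at -28.0 [333. 277.]
  box 532.4 153.5 size 10.9 7.2 at -53.5 [215. 271.]
  box 537.1 286.4 size 8.5 5.9 at 27.8 [379. 268.]
  box 529.1 146.8 size 8.7 5.7 at -46.8 [207. 268.]
  box 537.7 282.6 size 25.6 9.5 at -89.8 [375. 268.]
  box 528.9 171.3 size 9.6 5.5 at 37.3 [237. 267.]
  box 528.3 164.4 size 8.3 7.4 at -61.2 [228. 266.]
  box 536.7 236.
[... 672 characters left out ...]
60.8 size 10.6 6.7 at -73.6 [218. 228.]
  box 499.1 232.9 size 13.3 9.6 at -44.7 [315. 228.]
  box 491.0 154.5 size 11.1 5.1 at 8.5 [209. 223.]
  box 490.7 170.2 size 10.4 6.0 at -5.4 [230. 222.]
  box 517.7 331.6 size 47.5 27.3 at -2.5 [431. 240.]
  box 487.5 160.3 size 8.9 4.5 at -43.5 [217. 218.]
  box 483.4 240.0 size 10.4 4.7 at 42.7 [324. 207.]
  box 477.3 165.9 size 8.4 5.5 at 39.7 [222. 204.]
  box 483.2 331.4 size 15.8 8.3 at 88.0 [436. 202.]
  box 476.0 159.6 size 9.3 6.8 at 4.6 [214. 203.]
  box 498.7 296.2 size 46.1 25.0 at -28.4 [395. 222.]
  box 493.2 202.8 size 46.3 25.5 at -29.3 [274. 221.]
  box 481.5 329.9 size 38.2 22.5 at 18.5 [435. 201.]
tx 1.77 ty -58.63 tz 0.39 az 5.94
```

View pics/w7.png

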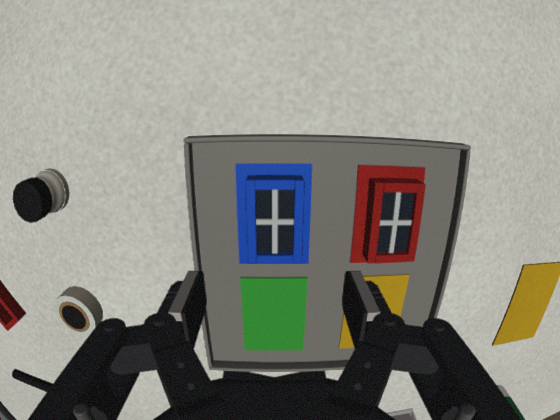

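Both windows are centred within 1 mm: crosses at (274,221) blue and (395,222) red. Green is next.

```bash
python3 -m crank '[[0.12,-3.9,0,0,0,0,0.2],[0.12,-3.9,0,0,0,0,0.2],[0.12,-3.9,0,0,0,0,0.2],[0.12,-3.9,0,0,0,0,0.2],[0.12,-3.9,0,0,0,0,0.2],[0.12,-3.9,0,0,0,0,0.2],[0.12,-3.9,0,0,0,0,0.2],[0.12,-3.9,0,0,0,0,0.2],[0.12,-3.9,0,0,0,0,0.2],[0.12,-3.9,0,0,0,0,0.2],[0.12,-3.9,0,0,0,0,0.2],[0.12,-3.9,0,0,0,0,0.2]]' 40 >/dev/null; python3 -m crank '[[0.12,-3.9,0,0,0,0,0.2],[0.12,-3.9,0,0,0,0,0.2],[0.12,-4,0,0,0,0,0.2],[0,0,0,0,0,5.9,0.2],[0,0,0,0,0,0,0.2],[0,0,0,0,0,0,0.2],[0,0,0,0,0,0,0.2],[0,0,0,0,0,0,0.2],[0,0,0,0,0,0,0.2]]'
python3 - <<'E'
from h import *
from plant import r
c=r.capture("wrist")
s=r.observe(); T=tops(c); print(T)
go((446,-382.8),171.1,.006,s)
E
```

```text
time: 16.53
ee_pos: [0.4472, -0.3809, 0.1055]
tool_rot: [180.0, -0.0, 171.3]
wrist_force: [0.4, -0.1, -0.5]
opening: 0.0681
finger_force: 0.0
[('red', [586.9, -141.2, 67.0, 42.0, 30.4]), ('yellow', [559.3, -385.4, 67.1, 42.2, 6.1]), ('green', [446.0, -383.3, 65.5, 41.5, -9.0])]
tx 0.10 ty -0.19 tz 9.97 az 0.15
```

```bash
python3 -m crank '[[0.1,-0.2,4,0,0,0.1,0.2],[0,0,4,0,0,0,0.2],[0,0,1.9,0,0,0,0.2],[0,0,0,0,0,0,0.2],[0,0,0,0,0,0,0.2],[0,0,0,0,0,0,0.8],[0,0,0,0,0,0,0.8],[0,0,0,0,0,0,0.8],[0,0,0,0,0,0,0.8],[0,0,0,0,0,0,0.8]]' 40
python3 -m crank '[[0,0,-1,0,0,0,0.8],[0,0,-3,0,0,0,0.8],[0,0,-3,0,0,0,0.8],[0,0,-3,0,0,0,0.8],[0,0,0,0,0,0,0.8],[0,0,0,0,0,0,0.8],[0,0,0,0,0,0,0.8],[0,0,0,0,0,0,0.8]]'
python3 - <<'E'
from h import *
from plant import r
c=r.capture("wrist"); s=r.observe(); z=s["ee_pos"][2]
print(s["ee_pos"],tops(c,z=z+.0115)); go((591.5,197.1),177.1,.0125,s)
E
```

```text
time: 17.42
ee_pos: [0.4474, -0.3857, 0.01]
tool_rot: [-179.8, 0.2, 171.0]
wrist_force: [0.9, 0.9, 7.5]
opening: 0.0407
finger_force: 41.1
time: 18.08
ee_pos: [0.4448, -0.383, 0.1053]
tool_rot: [179.9, -0.1, 171.0]
wrist_force: [-0.2, 0.5, -1.6]
opening: 0.0405
finger_force: 40.6
[ 0.44475188 -0.38294401  0.10494005] [('green', [441.5, -381.9, 64.6, 40.5, -9.0])]
tx -5.46 ty 59.58 tz 9.24 az -6.06
```

```bash
python3 -m crank '[[-0.38,3.97,0,0,0,0,0.8],[-0.38,3.97,0,0,0,0,0.8],[-0.38,3.97,0,0,0,0,0.8],[-0.38,3.97,0,0,0,0,0.8],[-0.38,3.97,0,0,0,0,0.8],[-0.38,3.97,0,0,0,0,0.8],[-0.38,3.97,0,0,0,0,0.8],[-0.38,3.97,0,0,0,0,0.8],[-0.38,3.97,0,0,0,0,0.8],[-0.38,3.97,0,0,0,0,0.8],[-0.38,3.97,0,0,0,0,0.8],[-0.38,3.97,0,0,0,0,0.8]]' >/dev/null;  python3 -m crank '[[-0.38,3.97,0,0,0,0,0.8],[-0.38,3.97,0,0,0,0,0.8],[-0.38,3.97,0,0,0,0,0.8],[0,0,2,0,0,-6,0.8],[0,0,4,0,0,0,0.8],[0,0,0.8,0,0,0,0.8],[0,0,0,0,0,0,0.8],[0,0,0,0,0,0,0.8],[0,0,0,0,0,0,0.8],[0,0,0,0,0,0,0.8],[0,0,0,0,0,0,0.8]]'
python3 - <<'E'
from h import *
from plant import r
s=r.observe(); go((593.7,197),177.1,.016,s)
E
```

```text
time: 20.05
ee_pos: [0.5963, 0.1953, 0.0411]
tool_rot: [179.9, 0.2, 177.0]
wrist_force: [-0.2, 0.3, -0.6]
opening: 0.0405
finger_force: 40.8
tx 0.26 ty 0.16 tz 2.51 az -0.11
```

```bash
python3 -m crank '[[0.2,0.16,1.4,0,0,0,0.8],[0,0,0.8,0,0,0,0.8],[0,0,0,0,0,0,0.8],[0,0,0,0,0,0,0.8],[0,0,0,0,0,0,0.8],[0,0,0,0,0,0,0.8]]';python3 -m crank '[[0,0,0.2,0,0,0,0.8],[0,0,0,0,0,0,0.8],[0,0,0,0,0,0,0.8]]'; python3 -m crank '[[0,0,0.15,0,0,0,0.8],[0,0,0,0,0,0,0.8],[0,0,0,0,0,0,0.8]]'
```

```text
time: 20.55
ee_pos: [0.5924, 0.197, 0.0162]
tool_rot: [-180.0, -0.1, 177.0]
wrist_force: [-0.2, -0.1, -0.3]
opening: 0.0405
finger_force: 42.7
time: 20.8
ee_pos: [0.5931, 0.1972, 0.0153]
tool_rot: [180.0, 0.0, 177.0]
wrist_force: [-1.5, -0.4, 3.7]
opening: 0.0403
finger_force: 43.1
time: 21.05
ee_pos: [0.5934, 0.1972, 0.0153]
tool_rot: [-180.0, 0.0, 177.1]
wrist_force: [-5.1, -1.2, 10.9]
opening: 0.0406
finger_force: 43.9
```

```bash
python3 -m crank '[[0,0,-0.15,0,0,0,0.8],[0,0,0,0,0,0,0.3],[0,0,0,0,0,0,0.3],[0,0,0,0,0,0,0.2],[0,0,-3,0,0,0,0.2],[0,0,-4,0,0,0,0.2],[0,0,-2,0,0,0,0.2],[0,0,0,0,0,0,0.2],[0.03,-3.89,0,0,0,0,0.2],[0.03,-3.89,0,0,0,0,0.2],[0.03,-3.89,0,0,0,0,0.2],[0.03,-3.89,0,0,0,0,0.2]]' >/dev/null; python3 -m crank '[[0.03,-3.89,0,0,0,0,0.2],[0.03,-3.89,0,0,0,0,0.2],[0.03,-3.89,0,0,0,0,0.2],[0.03,-3.89,0,0,0,0,0.2],[0.03,-3.89,0,0,0,0,0.2],[0.03,-3.89,0,0,0,0,0.2],[0.03,-3.89,0,0,0,0,0.2],[0.03,-3.89,0,0,0,0,0.2],[0.03,-3.89,0,0,0,0,0.2],[0.03,-3.89,0,0,0,0,0.2],[0.03,-3.89,0,0,0,0,0.2],[0,0,0,0,0,-5,0.2]]' >/dev/null;  python3 -m crank '[[0,0,0,0,0,-4,0.2],[0,0,0,0,0,0,0.2],[0,0,0,0,0,0,0.2],[0,0,0,0,0,0,0.2],[0,0,0,0,0,0,0.2]]'
python3 - <<'E'
from h import *
from plant import r
c=r.capture("wrist")
s=r.observe(); T=tops(c); print(T)
go((559.4,-385.3),-174,.006,s)
E
```

```text
time: 23.47
ee_pos: [0.5582, -0.3847, 0.1043]
tool_rot: [180.0, -0.0, -174.0]
wrist_force: [0.1, 0.9, -0.4]
opening: 0.0681
finger_force: 0.0
[('red', [587.5, -141.2, 66.6, 42.4, 30.4]), ('yellow', [560.2, -385.5, 66.4, 42.0, 6.0]), ('blue', [583.5, -269.6, 66.5, 41.9, 9.9])]
tx -0.10 ty -0.06 tz 9.86 az 0.04
```

```bash
python3 -m crank '[[-0.15,-0.06,4,0,0,0,0.2],[0,0,4,0,0,0,0.2],[0,0,1.8,0,0,0,0.2],[0,0,0,0,0,0,0.2],[0,0,0,0,0,0,0.2],[0,0,0,0,0,0,0.8],[0,0,0,0,0,0,0.8],[0,0,0,0,0,0,0.8],[0,0,0,0,0,0,0.8],[0,0,0,0,0,0,0.8]]' 40
python3 -m crank '[[0,0,-1,0,0,0,0.8],[0,0,-3,0,0,0,0.8],[0,0,-3,0,0,0,0.8],[0,0,-3,0,0,0,0.8],[0,0,0,0,0,0,0.8],[0,0,0,0,0,0,0.8],[0,0,0,0,0,0,0.8],[0,0,0,0,0,0,0.8]]'
python3 - <<'E'
from h import *
from plant import r
c=r.capture("wrist"); s=r.observe(); z=s["ee_pos"][2]
print(s["ee_pos"],tops(c,z=z+.0115)); go((598.0,290.8),177.1,.0125,s)
E
```

```text
time: 24.35
ee_pos: [0.5617, -0.3874, 0.0103]
tool_rot: [-179.8, 0.2, -174.0]
wrist_force: [-0.4, -0.1, 6.7]
opening: 0.0406
finger_force: 41.0
time: 25.02
ee_pos: [0.5587, -0.385, 0.105]
tool_rot: [179.9, -0.1, -174.0]
wrist_force: [1.7, 0.7, -0.6]
opening: 0.0407
finger_force: 40.6
[ 0.558636   -0.38486077  0.10459258] [('yellow', [554.9, -384.5, 64.3, 40.6, 5.8])]
tx -11.02 ty 66.78 tz 9.21 az 8.94
```

```bash
python3 -m crank '[[-0.655,3.93,0,0,0,0,0.8],[-0.655,3.93,0,0,0,0,0.8],[-0.655,3.93,0,0,0,0,0.8],[-0.655,3.93,0,0,0,0,0.8],[-0.655,3.93,0,0,0,0,0.8],[-0.655,3.93,0,0,0,0,0.8],[-0.655,3.93,0,0,0,0,0.8],[-0.655,3.93,0,0,0,0,0.8],[-0.655,3.93,0,0,0,0,0.8],[-0.655,3.93,0,0,0,0,0.8],[-0.655,3.93,0,0,0,0,0.8],[-0.655,3.93,0,0,0,0,0.8]]' >/dev/null;  python3 -m crank '[[-0.655,3.93,0,0,0,0,0.8],[-0.655,3.93,0,0,0,0,0.8],[-0.655,3.93,0,0,0,0,0.8],[-0.655,3.93,0,0,0,0,0.8],[-0.655,3.93,0,0,0,4.5,0.8],[0,0,2,0,0,4.5,0.8],[0,0,4,0,0,0,0.8],[0,0,0.8,0,0,0,0.8],[0,0,0,0,0,0,0.8],[0,0,0,0,0,0,0.8],[0,0,0,0,0,0,0.8],[0,0,0,0,0,0,0.8]]'
python3 - <<'E'
from h import *
from plant import r
s=r.observe(); go((599.2,290.8),177.1,.016,s)
E
```

```text
time: 27.07
ee_pos: [0.6019, 0.2903, 0.0414]
tool_rot: [179.9, 0.2, 177.0]
wrist_force: [0.4, -0.0, -1.2]
opening: 0.0404
finger_force: 40.7
tx 0.27 ty 0.04 tz 2.54 az -0.10
```

```bash
python3 -m crank '[[0.2,0.04,1.4,0,0,0,0.8],[0,0,0.8,0,0,0,0.8],[0,0,0,0,0,0,0.8],[0,0,0,0,0,0,0.8],[0,0,0,0,0,0,0.8],[0,0,0,0,0,0,0.8]]';python3 -m crank '[[0,0,0.2,0,0,0,0.8],[0,0,0,0,0,0,0.8],[0,0,0,0,0,0,0.8]]'; python3 -m crank '[[0,0,0.15,0,0,0,0.8],[0,0,0,0,0,0,0.8],[0,0,0,0,0,0,0.8]]'
```

```text
time: 27.57
ee_pos: [0.5979, 0.2907, 0.0165]
tool_rot: [-180.0, -0.0, 177.0]
wrist_force: [-1.1, 0.4, -1.4]
opening: 0.0408
finger_force: 42.8
time: 27.82
ee_pos: [0.5985, 0.2909, 0.0157]
tool_rot: [-180.0, 0.0, 177.0]
wrist_force: [-2.1, -0.8, 5.9]
opening: 0.0406
finger_force: 43.4
time: 28.07
ee_pos: [0.5988, 0.291, 0.0156]
tool_rot: [-180.0, 0.0, 177.0]
wrist_force: [-5.6, -1.5, 11.2]
opening: 0.0404
finger_force: 44.1
```

Release, rise, and move back over the tray centre to check.

```bash
python3 -m crank '[[0,0,-0.15,0,0,0,0.8],[0,0,0,0,0,0,0.3],[0,0,0,0,0,0,0.3],[0,0,0,0,0,0,0.2],[0,0,-3,0,0,0,0.2],[0,0,-4,0,0,0,0.2],[0,0,-4,0,0,0,0.2],[0,0,-4,0,0,0,0.2],[0,0,-4,0,0,0,0.2],[3.5,-2,-2,0,0,0,0.2],[3.5,-2,0,0,0,0,0.2],[0,0,0,0,0,0,0.2]]'; python3 -m crank '[[0,0,0,0,0,0,0.2],[0,0,0,0,0,0,0.2],[0,0,0,0,0,0,0.2],[0,0,0,0,0,0,0.2]]' >/dev/null
python3 - <<'E' | grep -v "size [0-9]\.\|size 1"
from h import *
from plant import r
c=r.capture("wrist"); cv2.imwrite("pics/w8.png",c["image"][:,:,::-1])
cross(c)
for col in HUE:
    for b in blobs(c,col,.006,True,amin=300): print(*b)
E
```

```text
time: 29.07
ee_pos: [0.5233, 0.2538, 0.2219]
tool_rot: [-179.9, -0.3, 177.0]
wrist_force: [0.4, -0.0, -2.2]
opening: 0.0681
finger_force: 0.0
  box 586.8 -5.5 size 38.4 38.0 at -49.2 [ 78. 240.]
  box 582.6 -124.6 size 46.2 8.3 at 30.4 [ 18. 239.]
  box 597.2 291.8 size 44.9 24.9 at 23.9 [307. 239.]
  box 591.9 198.2 size 44.3 25.1 at -29.7 [226. 239.]
  box 574.1 17.9 size 50.2 29.9 at 28.7 [ 90. 231.]
  box 499.1 296.7 size 46.3 24.7 at -27.7 [310. 155.]
  box 493.2 203.1 size 47.6 24.3 at -28.0 [222. 154.]
  box 458.9 -0.7 size 70.6 40.7 at -86.7 [ 63. 143.]
red [588.1, -144.9, 68.5, 59.2, 30.9] [17.0, 238.0]
red [498.9, 296.3, 83.5, 57.6, -2.7] [307.0, 152.0]
yellow [597.5, 290.9, 85.3, 58.4, -2.9] [305.0, 232.0]
green [592.0, 197.3, 84.3, 57.4, -3.1] [227.0, 232.0]
blue [493.9, 202.2, 83.5, 58.1, -3.3] [224.0, 152.0]
```

View pics/w8.png

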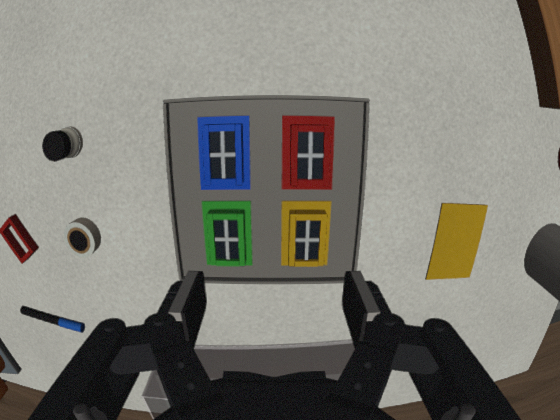

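All four windows lie flat on their own cards, with cross centres within about 1 mm of the card centres: (222,154), (310,155), (226,239) and (307,239). The gripper is clear, so I hand in.

```bash
python3 -c "
from plant import r
print(r.hand_in())"
```

```text
the job is handed in; nothing more can be done
None
```

I placed all four finished windows flat on their own-colour cards, each within about 1 mm of centre in the last wrist image, left both empty frames where they lay, and handed the job in at about 29 s of the 96 s allowed.

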